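# Load the tack-welding jigs and clamp the flat bar

### The job

Load the tack-welding jigs: stand each of the three tube stubs over the copper locator that matches its bore (large round, small round, square), sitting flat on the jig's base plate, with the square tube turned square to its locator. Lay the flat bar down in the nest of the clamp jig with its toggle clamp swung open (someone may have left the clamp shut, open or anywhere between), then clamp the bar by bringing its red T-handle fully upright, to its stop.

Things in the scene. Friction and masses are not known exactly. Their poses are not given: they have to be found in the camera images.
- tube_large: Large round tube stub, bare steel, standing on end, open at both ends: outside diameter 60 mm, bore 52 mm, height 45 mm, about 0.25 kg. Origin: centre of its lower end; z along its axis.
- tube_small: Small round tube stub, bare steel, standing on end: outside diameter 42 mm, bore 34 mm, height 60 mm, about 0.18 kg. Origin: centre of its lower end; z along its axis.
- tube_square: Square tube stub in red primer, standing on end: 50 x 50 mm outside, 42 x 42 mm inside, height 50 mm, about 0.28 kg. Origin: centre of its lower end; x and y square to its faces, z along its axis.
- flat_bar: Flat bar, pale bare metal with one small dark hole in the middle, lying flat: 100 mm long (its x axis), 36 mm wide (y), 12 mm thick (z), about 0.34 kg; its two ends and two faces are alike. Origin: centre of its underside.
- jig_large: Large round fixed jig: light-grey plate 80 x 80 mm, 12 mm thick, flat on the table. In its centre stands a copper locator, a round plug 42 mm in diameter for 12 mm above the plate, then a cone; its top is 42 mm above the table. The large tube drops over it with 5 mm to spare all round. Origin: centre of the plate's underside, z up.
- jig_small: Small round fixed jig: light-grey plate 80 x 80 mm, 12 mm thick, flat on the table. In its centre stands a copper locator, a round plug 25 mm in diameter for 12 mm above the plate, then a cone; its top is 42 mm above the table. The small tube drops over it with 4.5 mm to spare all round. Origin: centre of the plate's underside, z up.
- jig_square: Square fixed jig: light-grey plate 80 x 80 mm, 12 mm thick, flat on the table. In its centre stands a copper locator, 32 mm square for 12 mm above the plate, then tapering; its top is 42 mm above the table, its sides are along the jig's x and y. The square tube drops over it with 5 mm to spare all round. Origin: centre of the plate's underside, z up.
- clamp_jig: Fixed grey plate, 210 x 90 mm. Origin: on the table under the nest's centre; x runs from the clamp (at -x) over the nest. The bar lies along x, centred, either way round, on two copper rests 20 mm above the table, amid 4 guide pins (x = +-36, y = +-27.5 mm, 11 mm thick, 40 mm high) and end stops at x = +-56 mm (30 mm high): 4 mm to spare each side, 6 each end. Clamp pad presses at x = -30.
- clamp_handle (a joint): Angle (rad) of the clamp's T-handle about an axis along the jig's y at x = -112, z = 60 mm: 0 upright = shut, 1.05 leaning away from the nest (to -x) = fully open, hold-down arm then upright and behind x = -65 mm. Starts anywhere; stays where left. 5 N at the T-bar moves it; 9 N near 0, where the sprung pad meets the bar (at 0.06 rad): go on to the stop at 0. Arm angle = 1.6 x handle angle.
- handle_grip (a point): Middle of the handle's red T-bar, 90 mm from the handle's axis (jig x = -112, z = 150 mm when shut; x = -190, z = 105 mm when fully open). The bar is 14 mm thick, 78 mm long, along the jig's y; a 10 mm stem meets it in the middle. Grip either half from above, 22 mm from the middle, fingers before and behind it, and follow its arc; it turns between the fingers. A level push jams when it leans far.
Not all that is in view belongs to the job. What is shaped like the tube_large but blue or turquoise is not meant.

How it is judged:
By the outcome, as a careful person would: the job done as asked, in the order asked, and still so for the second after the job is handed in, with the robot touching nothing.
It also fails if it takes over 139 s, if anything falls off the work surface, if the arm or the gripper's body presses on something with over 40 N, if the wrist force passes 120 N, or if a joint passes its speed limit or range.

### The arm

A 6-joint arm with a two-finger parallel gripper is mounted at the origin on the work surface. World frame = base frame: x ahead of the robot, y to its left, z up, the work surface at z = 0. Lengths are in mm, angles in rad, forces in N, time in s.
With the tool pointing down it reaches from about 350 to 875 mm from the base axis. Payload 4.2 kg.
Tool frame: the origin (TCP) lies at the very end of the fingers, on their centre line; the grasp point (between the pads) lies 19 mm behind it (bot.tcp_to_grasp is the distance from the TCP to the grasp point, in mm); z points along the fingers, y is the line along which they close (so a half turn about z gives the same grasp; the last joint's range is limited). The gripper opens to 87 mm and grips with 3 to 60 N. Pads are 19 mm wide; open, the fingers measure 117 mm over their backs; the gripper's body (75 mm by 190 mm) begins 51 mm behind the grasp point.
Start: joints at [-0.993, 0.385, 0.008, 0, -1.194, -0.259], TCP at [195.907, -593.481, 222.55] pointing down, gripper open.
Joint ranges: [-3.14, 3.14], [-1.21, 2.06], [-1.07, 1.41], [-3.16, 2.05], [-2.99, -0.16], [-3.1, 3.1]. Speed limits (rad/s): [2.79, 2.79, 3.14, 3.14, 3.14, 3.14].

### API

Orientations are given as a unit quaternion [w, x, y, z].
In Python, from rig import bot gives the robot as it stands.
- The arm moves only by the tool apply_moves, never from a script. Its argument "motion" is text: rows parted by semicolons, each of 6 numbers parted by spaces: the shift along the world's x, y, z in mm, then the turn, a rotation vector about the world's x, y, z in rad. In form: dx dy dz wx wy wz; .... A call has 1 to 10 rows; each row shifts and turns the commanded pose from where the row before left it; what a row does not reach is not made up. A row lasts 1/12 s, in which the tool goes at most 41.7 mm and 7.16 degrees, less where a joint would pass 70% of its speed; a pose out of reach is approached as far as the arm can. A call is refused whole if a number of a shift passes 41.7 or a number of a turn 0.125, either way. A call with a gripper value outside its range is refused whole. "grip" is the finger opening in mm, from 0 to 87, set as the call begins (left out, the last holds). The fingers move at their own pace and stop on an object; the grip force is fixed at half the most. Time passes only in rows, so rows that do not move let the fingers close. It gives the time, the measured TCP pose, the force, the opening and the grip force at its end, in the units of the state.
- bot.get_obs(): the state, without advancing time (a new reading comes with each control period).
- bot.read_camera(name): name is "scene" or "top" or "wrist"; returns the picture (420x560x3 uint8, blue, green, red); there is no depth.
- bot.camera_model(name): a dict with "camera_matrix" (3x3 intrinsics, pixels), "k1" (the pictures are not rectified: a ray, as slopes to the right and down, at radius r is drawn at 1 + k1 r^2 times it, then the intrinsics apply), "pose" (4x4, takes a point from camera to world coordinates). Camera axes: x right, y up, looking along -z (the intrinsics and any distortion apply to the point x, -y, -z); pixel columns grow to the right and rows downward; lengths in mm; the calibration is good to about 2 mm. A picture is of the moment at which its call begins: read the wrist's pose just before it. camera_model takes no time and is no camera call; for the wrist camera it gives the pose at the moment of the call.
- bot.close_job(): hands the job in; it is judged then, once.
Trained networks look in the newest picture that a camera, given by its name, has taken for a name from the list of things; names that differ only in an ending like _2 or _b are one class to them, and where a whole thing is asked for, a point or a joint stands for the part that bears it (a point fixed in the world has none). Each returns a list of dicts, best first, with "conf" (0 to 1); they miss things now and then, are a little off and sometimes report something else, mostly with a low value. They report only what shows in the picture. A call takes as long as a camera call. They do not tell look-alikes from the thing itself.
- bot.look_for(query, camera): "point" ([x, y, z] in mm, in world coordinates, good to about 4 mm: the middle of the surface that is visible of it).
The state is a dict: "time": time; "q": joint angles; "qvel": joint speeds; "joint_efforts": joint torques, N m; "position": TCP position; "ee_rot": TCP orientation; "wrist_force": force on the tool from outside, world axes, zero at the start; "ft_torque": the same for the moment, N m; "finger_gap": opening from 0.0 (shut) to 1.0 (fully open); "grip_force": force on a finger pad.
Only numpy, scipy, OpenCV 4.12 (cv2) and the standard library are available. Lean on these libraries where they do the work, as an engineer would, in place of code of your own. Each camera call takes 0.05 s, during which the arm holds its last target. There are 200 camera calls.

## Working session

There is one attempt and no reset: what is moved stays moved. The work goes in short steps, Python scripts to look and compute and a tool call to move; the robot and the scene stay as the last step left them, time stands still between calls to the robot, and variables do not carry over. Pictures are saved under pics/ and viewed, at most 18 in all, crops included, and the job is handed in when it is done.

Besides the shell and the picture viewer there is one more tool, called after "Emit:" in YAML: its name, and indented under it one key for each argument. apply_moves: Moves the arm, as the interface text tells. Its arguments: {"type":"object","properties":{"motion":{"type":"string"},"grip":{"type":"number"}},"required":["motion"]}

```bash
ls; mkdir -p pics
cat > h.py <<'E'
import numpy as np, cv2
from rig import bot
def proj(cam,P):
    m=bot.camera_model(cam);T=np.linalg.inv(np.array(m['pose']));p=T[:3,:3]@np.array(P,float)+T[:3,3]
    s=np.array([p[0],-p[1]])/-p[2];s=s*(1+m['k1']*(s@s));K=np.array(m['camera_matrix']);return (K@[s[0],s[1],1])[:2]
def unproj(cam,uv,z,m=None):
    m=m or bot.camera_model(cam);K=np.array(m['camera_matrix']);d=np.linalg.solve(K,[uv[0],uv[1],1])[:2];s=d.copy()
    for _ in range(30): s=d/(1+m['k1']*(s@s))
    T=np.array(m['pose']);r=T[:3,:3]@np.array([s[0],-s[1],-1]);o=T[:3,3];return o+r*(z-o[2])/r[2]
E
python3 - <<'E'
from h import *
for c in ['scene','top']:
    im=bot.read_camera(c);cv2.imwrite(f'pics/{c}0.png',im)
    for q in ['tube_large','tube_small','tube_square','flat_bar','jig_large','jig_small','jig_square','clamp_jig','clamp_handle','handle_grip']:
        for d in bot.look_for(q,c)[:4]: print(c,q,round(d['conf'],2),np.round(d['point']),np.round(proj(c,d['point'])))
o=bot.get_obs();print(o['time'],o['position'],o['ee_rot'])
for c in ['scene','top','wrist']:print(np.round(bot.camera_model(c)['pose'],2))
E
```

```text
pics
scene tube_large 0.85 [646. 358.  26.] [410. 268.]
scene tube_large 0.67 [480. 264.  27.] [355. 216.]
scene tube_large 0.66 [382. 286.  24.] [355. 190.]
scene tube_large 0.64 [413. 386.  24.] [395. 196.]
scene tube_small 0.68 [480. -66.  39.] [222. 220.]
scene tube_small 0.42 [476. 264.  28.] [354. 215.]
scene tube_square 0.84 [457. 135.  33.] [302. 211.]
scene flat_bar 0.86 [548.  37.  15.] [265. 246.]
scene jig_large 0.84 [ 662. -106.   12.] [204. 289.]
scene jig_large 0.74 [533. 412.  14.] [417. 233.]
scene jig_small 0.6 [626. 228.  11.] [350. 268.]
scene jig_small 0.4 [ 545. -289.   11.] [128. 253.]
scene jig_square 0.69 [537. 413.  11.] [418. 235.]
scene clamp_jig 0.56 [ 545. -291.   11.] [127. 253.]
scene clamp_handle 0.72 [ 513. -233.  105.] [146. 215.]
scene clamp_handle 0.33 [ 662. -104.   13.] [205. 289.]
scene handle_grip 0.57 [ 509. -234.  106.] [145. 213.]
top tube_large 0.63 [408. 394.  31.] [150. 245.]
top tube_large 0.6 [366. 292.  36.] [186. 260.]
top tube_large 0.54 [647. 358.  29.] [165. 161.]
top tube_large 0.46 [474. 266.  42.] [195. 221.]
top tube_square 0.
[... 444 characters left out ...]
e-05 -1.58732115e-01  9.87321688e-01 -1.17221904e-05]
[[ 7.00000e-02 -7.00000e-01  7.10000e-01  1.26429e+03]
 [ 1.00000e+00  5.00000e-02 -5.00000e-02  2.52000e+00]
 [ 0.00000e+00  7.10000e-01  7.10000e-01  8.66670e+02]
 [ 0.00000e+00  0.00000e+00  0.00000e+00  1.00000e+00]]
[[-1.00000e-02  1.00000e+00 -1.00000e-01  4.12270e+02]
 [-1.00000e+00 -1.00000e-02  3.00000e-02  5.84400e+01]
 [ 3.00000e-02  1.00000e-01  9.90000e-01  1.09599e+03]
 [ 0.00000e+00  0.00000e+00  0.00000e+00  1.00000e+00]]
[[-3.1000e-01 -9.1000e-01 -2.8000e-01  1.1979e+02]
 [ 9.5000e-01 -3.0000e-01 -9.0000e-02 -6.1943e+02]
 [-0.0000e+00 -2.9000e-01  9.6000e-01  3.8511e+02]
 [ 0.0000e+00  0.0000e+00  0.0000e+00  1.0000e+00]]
```

Run:
```python
import cv2
for c,(a,b,x,y) in {'scene':(150,340,80,460),'top':(120,300,100,460)}.items():
    im=cv2.imread(f'pics/{c}0.png')[a:b,x:y];cv2.imwrite(f'pics/{c}0c.png',cv2.resize(im,None,fx=2.1,fy=2.1,interpolation=cv2.INTER_CUBIC))
```

```text
(no output)
```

View pics/scene0c.png

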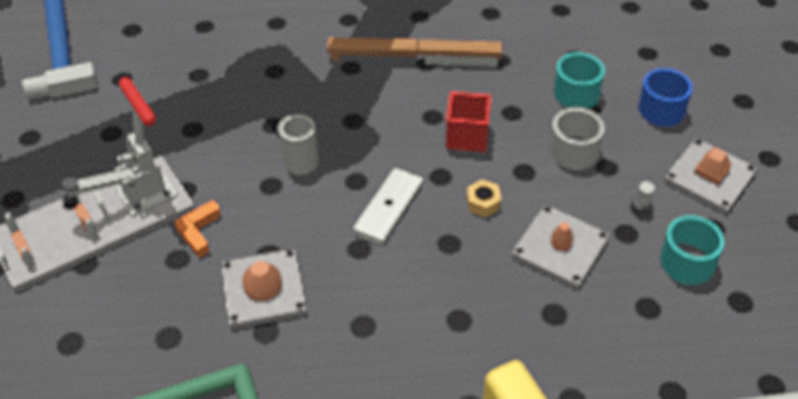

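View pics/top0c.png

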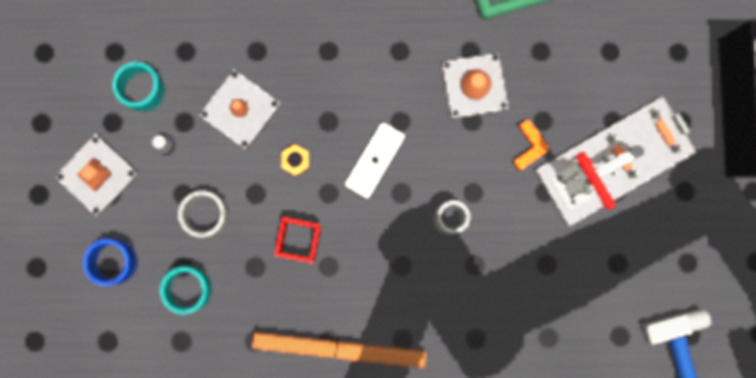

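The scene crop shows the bare-steel large tube at crop (578,138). Its look-alikes are teal at (580,78), blue at (665,97) and teal at (692,248), so I'm taking the grey one. The small tube is at (298,145), the red square tube at (468,120) and the bar at (388,205). The jigs are large (262,285), small (560,240) and square (712,172), and the clamp is at (100,215) with its handle near shut. In the top crop the large tube is at (202,213).

Emit:
apply_moves:
  motion: "25 24 9 0 0 0.016;25 24 9 0 0 0.016;25 24 9 0 0 0.016;25 24 9 0 0 0.016;25 24 9 0 0 0.016;25 24 9 0 0 0.016;25 24 9 0 0 0.016;25 24 9 0 0 0.016;25 24 9 0 0 0.016;25 24 9 0 0 0.016"

```text
time: 1.93
position: [446.9, -352.1, 313.3]
ee_rot: [0.0, -0.238, 0.971, -0.0]
wrist_force: [1.2, -0.1, 0.2]
finger_gap: 1.0
grip_force: 0.0
```

Emit:
apply_moves:
  motion: "25 24 9 0 0 0.016;25 24 9 0 0 0.016;0 0 0 0 0 0;0 0 0 0 0 0"

```text
time: 2.27
position: [497.2, -304.1, 330.8]
ee_rot: [0.0, -0.254, 0.967, -0.0]
wrist_force: [-0.2, -0.2, 0.1]
finger_gap: 1.0
grip_force: 0.0
```

```bash
cat >> h.py <<'E'
def shot(name,qs=(),scale=1.0):
    m=bot.camera_model('wrist');im=bot.read_camera('wrist');import pickle
    pickle.dump(m,open(f'pics/{name}.pkl','wb'));cv2.imwrite(f'pics/{name}.png',im)
    for q in qs:
        for d in bot.look_for(q,'wrist')[:3]: print(q,round(d['conf'],2),np.round(d['point'],1),np.round(proj('wrist',d['point'])))
    o=bot.get_obs();print(round(o['time'],2),np.round(o['position'],1),np.round(o['ee_rot'],4));return im,m
E
python3 - <<'E'
from h import *
shot('w1',['clamp_jig','handle_grip','jig_large','flat_bar','tube_small'])
m=bot.camera_model('wrist');print(m['camera_matrix'],m['k1'])
E
```

```text
clamp_jig 0.56 [ 530.2 -294.6   14.8] [266. 190.]
handle_grip 0.78 [ 500.8 -231.7  148.3] [327. 223.]
jig_large 0.67 [ 620.8 -118.6   13.3] [333. 288.]
tube_small 0.73 [462.6 -72.6  41.3] [420. 227.]
2.57 [ 495.  -306.3  330.4] [-2.000e-04 -2.518e-01  9.678e-01  1.000e-04]
[[327.39253153   0.         270.51112904]
 [  0.         327.39253153 208.66000025]
 [  0.           0.           1.        ]] -0.023655981439382242
```

View pics/w1.png

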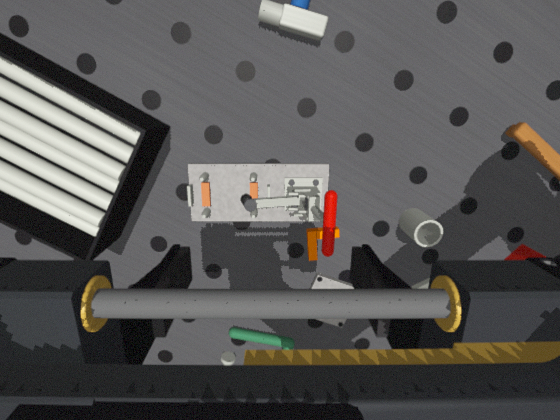

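Run:
```python
import cv2
im=cv2.imread('pics/w1.png')[150:265,180:345];cv2.imwrite('pics/w1c.png',cv2.resize(im,None,fx=4.8,fy=4.8,interpolation=cv2.INTER_CUBIC))
```

```text
(no output)
```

View pics/w1c.png

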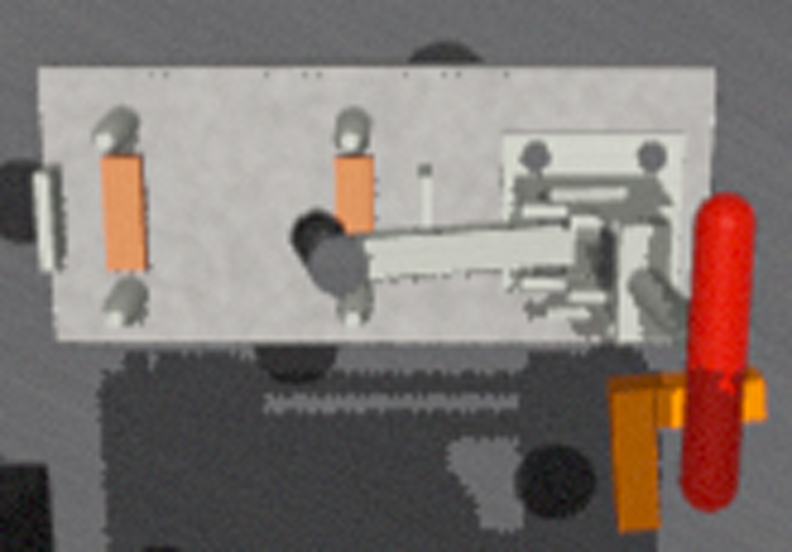

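Run:
```python
from h import *
import pickle
from scipy.optimize import least_squares
m=pickle.load(open('pics/w1.pkl','rb'))
bot_m=bot.camera_model
import h
def P(p): 
    T=np.linalg.inv(np.array(m['pose']));p=T[:3,:3]@p+T[:3,3];s=np.array([p[0],-p[1]])/-p[2];s=s*(1+m['k1']*(s@s));K=np.array(m['camera_matrix']);return (K@[s[0],s[1],1])[:2]
L=lambda c,px:np.array([px/4.8+180-.4,c/4.8+150-.4])
F=[((36,0,20),(125,212)),((36,-27.5,40),(105,137)),((-36,-27.5,40),(349,139)),((36,27.5,40),(119,316)),((-36,27.5,40),(352,316)),((56,0,30),(47,220)),
((None,-45,12),(38,67)),((None,45,12),(56,340))]
def W(v,p): c,s=np.cos(v[2]),np.sin(v[2]);return np.array([v[0]+c*p[0]-s*p[1],v[1]+s*p[0]+c*p[1],p[2]])
def hp(a,off): return (-112-90*np.sin(a),off,60+90*np.cos(a))
def res(v):
    r=[]
    for p,(px,c) in F:
        q=P(W(v,(v[4] if p[0] is None else p[0],)+p[1:]))-L(c,px)
        r+=list(q)
    for off,(px,c) in [(-32,(725,222)),(32,(711,483))]: r+=list(P(W(v,hp(v[3],off)))-L(c,px))
    return r
s=least_squares(res,[545,-290,-1.05,0.2,65]);print(np.round(s.x,3));print(np.round(s.fun.reshape(-1,2),1))
v=s.x;print('grip mid',W(v,hp(v[3],0)),'bar half pts',W(v,hp(v[3],-22)),W(v,hp(v[3],22)))
print('open',W(v,hp(1.05,22)), W(v,hp(1.05,-22)))
```

```text
[ 5.63095e+02 -3.38679e+02 -1.06500e+00  1.66000e-01  6.15440e+01]
[[-0.4  0.1]
 [ 0.1  0.3]
 [ 0.3  0.2]
 [-0.8  0.1]
 [-0.   0.5]
 [ 0.9  0. ]
 [-0.  -0.7]
 [ 0.   0.1]
 [ 0.2 -0.2]
 [-0.3 -0.4]]
grip mid [ 501.57944143 -227.66840067  148.75552697] bar half pts [ 482.3364405  -238.33174514  148.75552697] [ 520.82244236 -217.00505621  148.75552697]
open [ 490.21228602 -161.76617044  104.78139431] [ 451.72628416 -183.09285938  104.78139431]
```

The close crop shows the clamp plate with the nest at left (copper rests at (125,212) and (355,200)). The arm is slightly raised and the red T-bar runs (725,195)–(708,510), so the handle is at about 0.17 rad. I'll grip the T-bar and open it.

Emit:
apply_moves:
  motion: "-3 17 -33 0 0 -0.003;-3 17 -33 0 0 0;-3 17 -33 0 0 0;-3 17 -33 0 0 0;0 0 -17 0 0 0;0 0 -17 0 0 0;0 0 -17 0 0 0;0 0 -17 0 0 0;0 0 0 0 0 0;0 0 0 0 0 0"
  grip: 50

```text
time: 3.4
position: [483.2, -238.0, 130.2]
ee_rot: [-0.001, -0.251, 0.968, 0.0]
wrist_force: [0.6, 0.6, 0.6]
finger_gap: 0.577
grip_force: 0.0
```

Run:
```python
from h import *
shot('w2',['handle_grip'])
print(proj('wrist',[482.3,-238.3,148.8]),bot.get_obs()['wrist_force'])
```

```text
handle_grip 0.8 [ 496.5 -240.9  152.4] [255. 299.]
3.5 [ 484.5 -238.2  131.7] [ 8.00e-04 -2.51e-01  9.68e-01 -6.00e-04]
[273.9837292  275.13525899] [-0.68671088  0.91778975 -0.13032772]
```

View pics/w2.png

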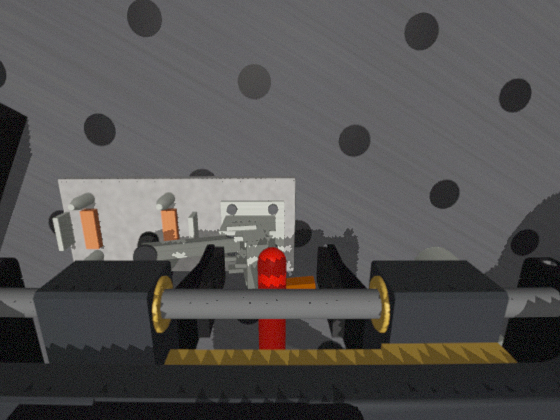

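The T-bar, at about (272,285), sits between the fingers. I'm closing and following the arc.

Emit:
apply_moves:
  motion: "0 0 0 0 0 0;0 0 0 0 0 0;0 0 0 0 0 0;0 0 0 0 0 0;0 0 0 0 0 0;0 0 0 0 0 0"
  grip: 8

```text
time: 4.0
position: [483.9, -237.5, 130.7]
ee_rot: [0.0, -0.251, 0.968, -0.0]
wrist_force: [-0.5, -0.6, -1.0]
finger_gap: 0.205
grip_force: 0.0
```

Emit:
apply_moves:
  motion: "-4.2 7.5 -1.9 0 0 0;-4.1 7.3 -2.7 0 0 0;-4 7.1 -3.5 0 0 0;-3.7 6.7 -4.3 0 0 0;-3.5 6.3 -5 0 0 0"

```text
time: 4.42
position: [466.6, -204.3, 115.3]
ee_rot: [0.002, -0.252, 0.968, -0.003]
wrist_force: [1.7, -7.8, 3.4]
finger_gap: 0.148
grip_force: 30.0
```

Emit:
apply_moves:
  motion: "-3.3 5.9 -5.7 0 0 0;-3 5.4 -6.4 0 0 0;-2.7 4.8 -7 0 0 0;-2.3 4.2 -7.4 0 0 0;0 0 0 0 0 0;0 0 0 0 0 0"

```text
time: 4.92
position: [454.6, -182.8, 87.1]
ee_rot: [0.002, -0.252, 0.968, -0.001]
wrist_force: [2.7, -4.3, -2.4]
finger_gap: 0.149
grip_force: 30.1
```

Emit:
apply_moves:
  motion: "-0.6 1.2 -2.4 0 0 0;0 0 0 0 0 0;0 0 0 0 0 0"

```text
time: 5.17
position: [454.2, -181.9, 85.3]
ee_rot: [0.002, -0.252, 0.968, -0.001]
wrist_force: [1.8, -4.5, 2.6]
finger_gap: 0.146
grip_force: 30.1
```

Emit:
apply_moves:
  motion: "0 0 0 0 0 0;0 0 0 0 0 0;0 0 0 0 0 0;0 0 0 0 0 0;0 0 20 0 0 0;0 0 40 0 0 0;0 0 40 0 0 0;0 0 20 0 0 0"
  grip: 45

```text
time: 5.83
position: [454.1, -181.4, 208.7]
ee_rot: [0.003, -0.252, 0.968, -0.001]
wrist_force: [0.7, -0.5, 0.3]
finger_gap: 0.514
grip_force: 0.0
```

Emit:
apply_moves:
  motion: "19 25 10 0 0 -0.042;19 25 10 0 0 -0.042;19 25 10 0 0 -0.042;19 25 10 0 0 -0.042;19 25 10 0 0 -0.042;19 25 10 0 0 -0.042;19 25 10 0 0 -0.042;19 25 10 0 0 -0.042;19 25 10 0 0 -0.042;19 25 10 0 0 -0.042"
  grip: 87

```text
time: 6.67
position: [642.7, 70.5, 304.2]
ee_rot: [-0.001, -0.043, 0.999, 0.0]
wrist_force: [0.8, -0.1, -0.5]
finger_gap: 0.996
grip_force: 0.0
```

Emit:
apply_moves:
  motion: "19 25 10 0 0 -0.042;19 25 10 0 0 -0.042;0 0 0 0 0 0;0 0 0 0 0 0"

```text
time: 7.0
position: [680.7, 120.7, 322.6]
ee_rot: [-0.001, -0.003, 1.0, -0.0]
wrist_force: [-1.1, -0.2, 0.3]
finger_gap: 1.002
grip_force: 0.0
```

Run:
```python
from h import *
shot('w3',['tube_large','tube_small','tube_square','flat_bar','jig_large','jig_small','jig_square','handle_grip'])
```

```text
tube_large 0.8 [486.7 258.5  32.1] [385.  16.]
tube_large 0.75 [642.7 360.3  33. ] [447. 144.]
tube_small 0.61 [478.7 -55.1  31.2] [132.   9.]
flat_bar 0.56 [545.1  38.8  13.4] [213.  67.]
jig_large 0.68 [641.3 -94.   10. ] [124. 140.]
jig_small 0.75 [615.8 218.9  13. ] [343. 122.]
jig_small 0.15 [486.  255.8  34.2] [383.  14.]
jig_square 0.93 [527.1 411.1  13.2] [490.  55.]
handle_grip 0.45 [ 498.5 -152.5  109.7] [11.  9.]
7.45 [680.2 118.3 324.6] [ 2.0e-04 -1.6e-03  1.0e+00  1.0e-04]
```

View pics/w3.png

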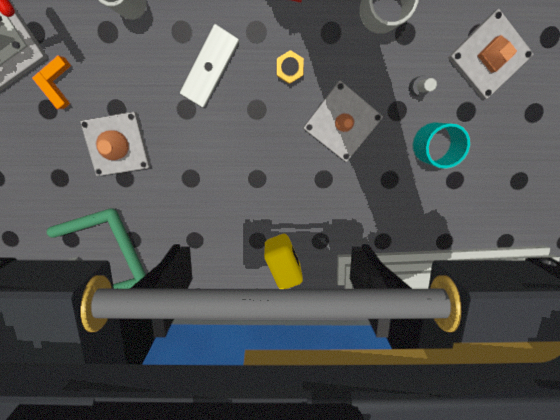

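```bash
cat >> h.py <<'E'
def rect(im,m,uv,z,r=60,thr=135,up=4):
    """light region around pixel uv -> world minAreaRect at height z: centre, sides, angle(rad)"""
    x0,y0=max(0,int(uv[0]-r)),max(0,int(uv[1]-r));c=im[y0:int(uv[1]+r),x0:int(uv[0]+r)]
    c=cv2.resize(c,None,fx=up,fy=up,interpolation=cv2.INTER_CUBIC)
    k=cv2.morphologyEx((c.min(2)>thr).astype(np.uint8),cv2.MORPH_OPEN,np.ones((7,7)))
    cs,_=cv2.findContours(k,cv2.RETR_EXTERNAL,cv2.CHAIN_APPROX_NONE)
    u=((uv[0]-x0)*up,(uv[1]-y0)*up)
    q=min(cs,key=lambda q:-cv2.pointPolygonTest(q,u,True))[:,0]
    w=np.array([unproj('',((p[0]+.5)/up-.5+x0,(p[1]+.5)/up-.5+y0),z,m)[:2] for p in q],np.float32)
    (a,b),s,t=cv2.minAreaRect(w);return np.round([a,b],1),np.round(s,1),round(np.radians(t),3)
E
python3 - <<'E'
from h import *
import pickle
im=cv2.imread('pics/w3.png');m=pickle.load(open('pics/w3.pkl','rb'))
for n,uv,z in [('L',(115,144),12),('S',(343,122),12),('Q',(490,55),12),('bar',(213,67),12)]:
    for t in (60,75,90,110,130):
        try: print(n,t,*rect(im,m,uv,z,thr=t))
        except Exception as e: print(n,t,e)
# square locator top face
E
```

```text
L 60 [ 651.7 -110.1] [195.7 171. ] 1.568
L 75 [ 651.7 -110.1] [195.7 171. ] 1.568
L 90 [ 651.7 -110.1] [195.7 171. ] 1.568
L 110 [ 648.1 -105.3] [81.6 82. ] 0.155
L 130 [ 648.2 -105. ] [80.5 80.3] 0.156
S 60 [619.4 206.6] [163.2 142.3] 0.007
S 75 [619.4 203.3] [163.3 135.3] 0.007
S 90 [619.4 202.6] [163.3 133.9] 0.007
S 110 [625.4 212.1] [79.2 56. ] 0.926
S 130 [632.5 196.1] [84.5 39.6] 0.475
Q 60 [532.1 418. ] [144.4 187.6] 0.024
Q 75 [532.1 418. ] [144.4 187.6] 0.024
Q 90 [532.1 418. ] [144.4 187.6] 0.024
Q 110 [525.9 416.6] [81.8 81.1] 0.825
Q 130 [525.9 416.4] [80.4 80. ] 0.824
bar 60 [547.9  37.3] [150.4 168.8] 0.001
bar 75 [547.9  37.3] [150.4 168.8] 0.001
bar 90 [547.9  37.3] [150.4 168.8] 0.001
bar 110 [544.3  34.8] [ 38.7 102.8] 1.031
bar 130 [544.4  34.9] [ 37.5 101.8] 1.031
```

The wrist view shows the large jig at (115,144), the bar at (210,66), the small jig at (343,122), the square jig at (490,55) and the teal look-alike at (441,145). The steel large tube is at the top edge, (390,12). Next I'll close in on the large and square tubes.

Emit:
apply_moves:
  motion: "-30 16 -19 0 0 0;-30 16 -19 0 0 0;-30 16 -19 0 0 0;-30 16 -19 0 0 0;-30 16 -19 0 0 0;0 0 0 0 0 0;0 0 0 0 0 0"

```text
time: 8.03
position: [528.6, 198.9, 228.8]
ee_rot: [-0.001, -0.003, 1.0, -0.001]
wrist_force: [0.5, 0.3, 0.8]
finger_gap: 0.995
grip_force: 0.0
```

Run:
```python
from h import *
im,m=shot('w4',['tube_large','tube_square'])
cv2.imwrite('pics/w4.png',im)
```

```text
tube_large 0.87 [623.8 362.6  30. ] [405. 257.]
tube_large 0.83 [405.3 399.4  35. ] [468.  64.]
tube_large 0.74 [472.3 274.6  45. ] [344. 130.]
8.18 [532.  199.1 230.6] [ 1.4e-03 -1.6e-03  1.0e+00  7.0e-04]
```

View pics/w4.png

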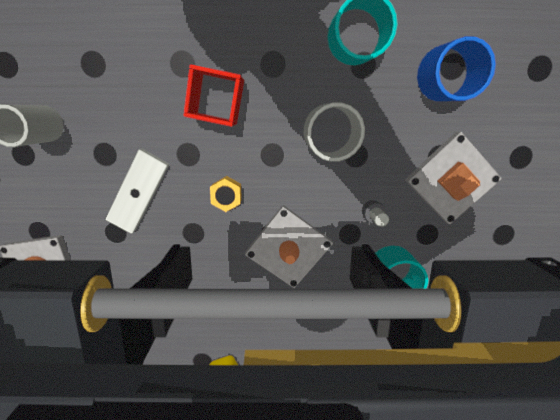

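The chosen large tube is bare steel at (335,131). The teal tubes at (362,28) and (400,268) and the blue one at (457,68) are the look-alikes. The square tube is at (213,95), the small tube at (15,125) and the small jig at (290,247). One composite crop gives me the details.

Run:
```python
import cv2,numpy as np
im=cv2.imread('pics/w4.png')
f=lambda x,y:cv2.resize(im[y:y+100,x:x+100],(400,400),interpolation=cv2.INTER_CUBIC)
a=np.hstack([f(165,45),f(285,80)]);cv2.imwrite('pics/w4c.png',a)
```

```text
(no output)
```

View pics/w4c.png

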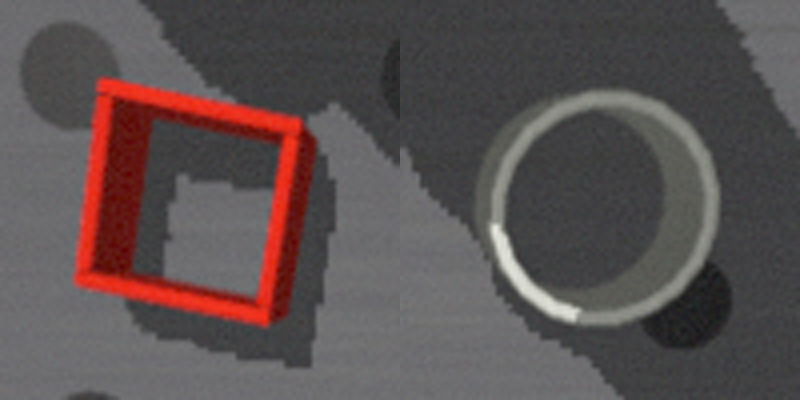

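Run:
```python
from h import *
import pickle
m=pickle.load(open('pics/w4.pkl','rb'));m1=pickle.load(open('pics/w1.pkl','rb'))
c=np.array([unproj('',(x/4+165-.4,y/4+45-.4),50,m) for x,y in [(101,79),(302,121),(269,323),(78,283)]])
d=np.roll(c,-1,0)-c;print('sq',c.mean(0),np.linalg.norm(d,axis=1),np.round([np.arctan2(v[1],v[0])%(np.pi/2) for v in d],3))
print('L',unproj('',(335.9,131.5),45,m))
c=np.array([unproj('',p,12,m) for p in [(284,207),(331,246),(294,287),(247,252)]])
d=np.roll(c,-1,0)-c;print('jS',c.mean(0),np.linalg.norm(d,axis=1),[np.arctan2(v[1],v[0])%(np.pi/2) for v in d])
print('S',unproj('',(427,233),60,m1),unproj('',(12,125),60,m))
im=cv2.imread('pics/w4.png')
for n,uv in [('bar',(135,180)),('Q',(430,170))]:
    for t in (110,130): print(n,t,*rect(im,m,uv,12,thr=t))
```

```text
sq [435.11836203 138.68059066  50.        ] [49.35454627 48.81797003 48.83015137 48.48429574] [1.379 1.379 1.372 1.39 ]
L [469.59506847 264.91390754  45.        ]
jS [615.88094082 221.37619846  12.        ] [78.45192216 73.5552996  78.24654095 74.99584956] [np.float64(0.8684044086275846), np.float64(0.9143848735386926), np.float64(0.8867048457262245), np.float64(0.9164174924560902)]
S [464.41153328 -68.17190192  60.        ] [463.07736687 -60.86912515  60.        ]
bar 110 [540.6  31.6] [ 47.7 107.1] 1.033
bar 130 [544.2  34.9] [ 37.4 101.9] 1.032
Q 110 [525.2 417.2] [82.4 80.5] 0.83
Q 130 [519.8 422. ] [80.6 63.9] 0.833
```

Emit:
apply_moves:
  motion: "-15 16 -25 0 0 0;-15 16 -30 0 0 0;-15 17 -30 0 0 0;-16 17 -30 0 0 0;0 0 -25 0 0 0;0 0 -30 0 0 0;0 0 -30 0 0 0;0 0 -18 0 0 0;0 0 0 0 0 0"

```text
time: 8.93
position: [469.0, 263.2, 7.7]
ee_rot: [-0.002, -0.001, 1.0, -0.002]
wrist_force: [-1.0, -0.1, -0.0]
finger_gap: 0.999
grip_force: 0.0
```

Emit:
apply_moves:
  motion: "0 0 0 0 0 0;0 0 0 0 0 0;0 0 0 0 0 0;0 0 0 0 0 0;0 0 0 0 0 0"
  grip: 50

```text
time: 9.35
position: [470.2, 265.4, 12.5]
ee_rot: [0.001, -0.002, 1.0, 0.001]
wrist_force: [-0.3, -0.2, -0.2]
finger_gap: 0.708
grip_force: 0.0
```

Emit:
apply_moves:
  motion: "0 0 0 0 0 0;0 0 0 0 0 0;0 0 10 0 0 0;0 0 35 0 0 0;0 0 35 0 0 0"

```text
time: 9.77
position: [467.6, 263.2, 90.3]
ee_rot: [-0.003, -0.002, 1.0, -0.002]
wrist_force: [1.0, 1.7, -2.0]
finger_gap: 0.686
grip_force: 30.0
```

Emit:
apply_moves:
  motion: "16 -33 0 0 0 0;16 -34 0 0 0 0;16 -34 0 0 0 0;16 -34 0 0 0 0;16 -34 0 0 0 0;16 -34 0 0 0 0;16 -34 0 0 0 0;16 -34 0 0 0 0;16 -34 0 0 0 0;16 -34 0 0 0 0"

```text
time: 10.6
position: [628.9, -75.8, 90.8]
ee_rot: [-0.001, -0.002, 1.0, 0.0]
wrist_force: [0.3, 0.1, -2.0]
finger_gap: 0.686
grip_force: 30.0
```

Emit:
apply_moves:
  motion: "18.7 -30.9 0 0 0 0;0 0 0 0 0 0;0 0 0 0 0 0;0 0 0 0 0 0"

```text
time: 10.93
position: [646.9, -104.9, 90.3]
ee_rot: [-0.001, -0.001, 1.0, 0.0]
wrist_force: [0.3, 0.0, -2.4]
finger_gap: 0.684
grip_force: 30.0
```

Run:
```python
from h import *
im,m=shot('w5')
cv2.imwrite('pics/w5.png',im)
```

```text
10.98 [ 647.  -104.3   90.6] [-1.1e-03 -2.0e-03  1.0e+00  2.0e-04]
```

View pics/w5.png

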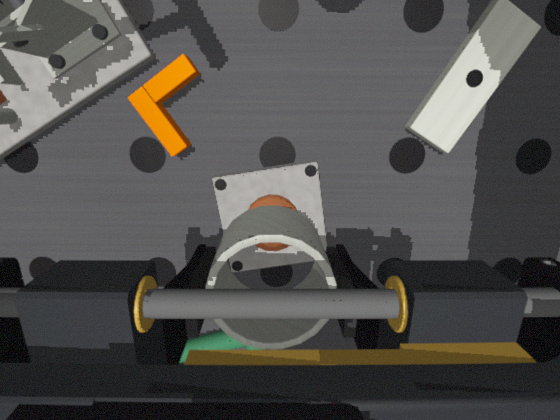

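The tube is held at (271,290), right over the large jig at (270,220). Lowering it now.

Emit:
apply_moves:
  motion: "0 0 -20 0 0 0;0 0 -20 0 0 0;0 0 -17 0 0 0;0 0 -7 0 0 0;0 0 -3 0 0 0;0 0 0 0 0 0;0 0 0 0 0 0"

```text
time: 11.57
position: [648.7, -104.0, 25.2]
ee_rot: [0.001, -0.003, 1.0, -0.0]
wrist_force: [0.2, -0.3, -3.9]
finger_gap: 0.684
grip_force: 30.0
```

Emit:
apply_moves:
  motion: "0 0 0 0 0 0;0 0 0 0 0 0;0 0 0 0 0 0;0 0 0 0 0 0;0 0 0 0 0 0;0 0 25 0 0 0;0 0 35 0 0 0;0 0 35 0 0 0;0 0 30 0 0 0"
  grip: 87

```text
time: 12.32
position: [648.7, -105.3, 151.7]
ee_rot: [0.001, -0.002, 1.0, -0.0]
wrist_force: [1.5, 0.5, 0.4]
finger_gap: 0.998
grip_force: 0.0
```

Emit:
apply_moves:
  motion: "-32 10 15 0 0 0;-32 10 15 0 0 0;-32 10 15 0 0 0;-32 10 10 0 0 0;0 0 0 0 0 0;0 0 0 0 0 0"

```text
time: 12.82
position: [519.6, -64.7, 206.0]
ee_rot: [0.002, -0.002, 1.0, 0.0]
wrist_force: [0.6, 0.5, 0.2]
finger_gap: 0.997
grip_force: 0.0
```

Run:
```python
from h import *
im,m=shot('w6',['tube_small'])
s=bot.read_camera('scene');a=proj('wrist',[464,-65,60]).astype(int);b=proj('scene',[648,-105,30]).astype(int)
print(a,b)
def f(im,c): x=min(max(c[0]-50,0),460);y=min(max(c[1]-50,0),320);print(x,y);return cv2.resize(im[y:y+100,x:x+100],(400,400),interpolation=cv2.INTER_CUBIC)
cv2.imwrite('pics/w6c.png',np.hstack([f(im,a),f(s,b)]))
```

```text
tube_small 0.63 [466.7 -65.2  61.4] [272. 139.]
12.92 [520.8 -65.  204.5] [ 5.0e-04 -1.9e-03  1.0e+00  0.0e+00]
[271 135] [203 279]
221 85
153 229
```

View pics/w6c.png

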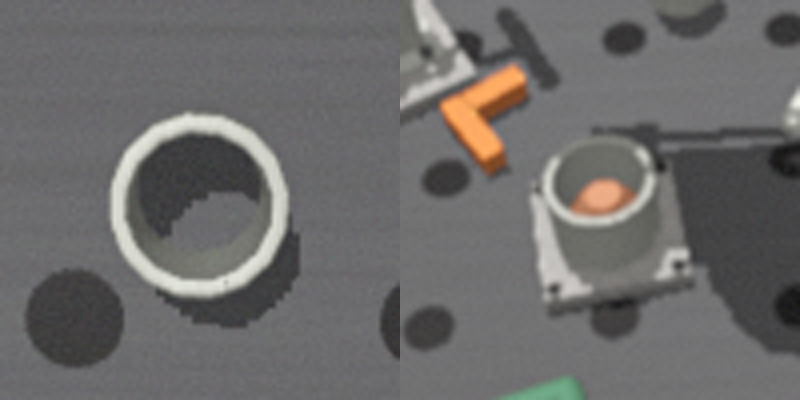

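Both views are clear: the large tube is seated with the copper visible inside its bore (crop right). The small tube's rim centre is at wrist pixel (270.6,135.7), about (464.5,-65). I'm turning the gripper 45° to stay clear of the open handle.

Emit:
apply_moves:
  motion: "-8 0 -10 0 0 -0.112;-8 0 -12 0 0 -0.112;-8 0 -12 0 0 -0.112;-8 0 -12 0 0 -0.112;-8 0 -12 0 0 -0.112;-8 0 -12 0 0 -0.112;-7.7 -0.3 -13 0 0 -0.112;0 0 -30 0 0 0;0 0 -30 0 0 0;0 0 -25 0 0 0"

```text
time: 13.8
position: [464.7, -65.6, 33.9]
ee_rot: [-0.001, 0.381, 0.925, -0.0]
wrist_force: [-0.7, 0.8, -0.4]
finger_gap: 1.001
grip_force: 0.0
```

Emit:
apply_moves:
  motion: "0 0 -15 0 0 0;0 0 0 0 0 0;0 0 0 0 0 0"

```text
time: 14.05
position: [464.7, -65.7, 20.0]
ee_rot: [-0.001, 0.38, 0.925, -0.001]
wrist_force: [0.9, -0.3, -0.1]
finger_gap: 1.002
grip_force: 0.0
```

Emit:
apply_moves:
  motion: "0 0 0 0 0 0;0 0 0 0 0 0;0 0 0 0 0 0;0 0 0 0 0 0;0 0 0 0 0 0;0 0 0 0 0 0;0 0 0 0 0 0;0 0 0 0 0 0"
  grip: 32

```text
time: 14.72
position: [464.5, -65.3, 21.4]
ee_rot: [0.0, 0.38, 0.925, 0.0]
wrist_force: [-0.5, 0.3, 2.1]
finger_gap: 0.48
grip_force: 20.6
```

Emit:
apply_moves:
  motion: "0 0 0 0 0 0;0 0 20 0 0 0;0 0 36 0 0 0;0 0 36 0 0 0;0 0 36 0 0 0"

```text
time: 15.13
position: [463.5, -65.4, 150.1]
ee_rot: [-0.001, 0.38, 0.925, -0.0]
wrist_force: [1.0, 0.5, -2.2]
finger_gap: 0.479
grip_force: 30.0
```

Emit:
apply_moves:
  motion: "25 29 0 0 0 0;25 29 0 0 0 0;25 29 0 0 0 0;25 29 0 0 0 0;25 29 0 0 0 0;25 29 0 0 0 0;25 29 0 0 0 0;25 29 0 0 0 0;0 0 0 0 0 0;0 0 0 0 0 0"

```text
time: 15.97
position: [664.3, 168.2, 146.6]
ee_rot: [-0.001, 0.38, 0.925, -0.001]
wrist_force: [-0.2, -0.2, -1.7]
finger_gap: 0.475
grip_force: 30.0
```

Run:
```python
from h import *
im,m=shot('w7',['jig_small'])
a=proj('wrist',[617,221,12]);print(a)
for t in (90,100,110,120,130):
  try: print(t,*rect(im,m,(a[0]-25,a[1]),12,r=90,thr=t))
  except Exception as e: print(e)
```

```text
jig_small 0.95 [615.  222.7  11.6] [279. 116.]
16.07 [663.4 166.2 147.9] [-0.0011  0.3804  0.9248 -0.001 ]
[279.01469377 119.00943941]
90 [613.1 194.7] [168.  130.9] 0.792
100 [613.4 194.4] [167.9 129.9] 0.792
110 [613.7 194.1] [167.8 129.1] 0.792
120 [615.9 220.4] [80.6 81.1] 0.935
130 [615.9 220.5] [80.2 80.5] 0.933
```

View pics/w7.png

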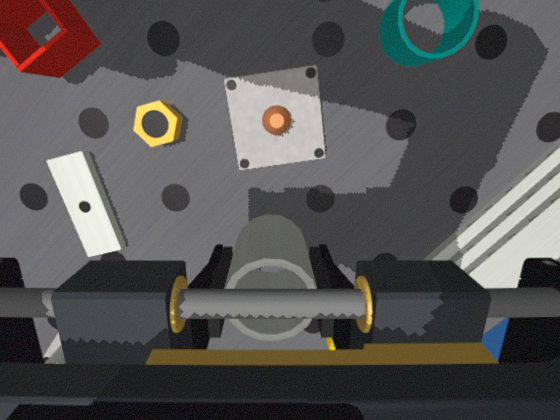

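The wrist view shows the small jig whole at (277,119), with the tube held at (272,295). I'm moving over it and lowering.

Emit:
apply_moves:
  motion: "-16 18 0 0 0 0;-16 18 0 0 0 0;-16.6 17.7 0 0 0 0;0 0 -25 0 0 0;0 0 -30 0 0 0;0 0 -25 0 0 0;0 0 -20 0 0 0;0 0 -10 0 0 0;0 0 -5 0 0 0;0 0 0 0 0 0"

```text
time: 16.9
position: [615.6, 219.5, 34.7]
ee_rot: [-0.0, 0.38, 0.925, -0.0]
wrist_force: [0.9, -0.0, -2.1]
finger_gap: 0.477
grip_force: 30.0
```

Emit:
apply_moves:
  motion: "0 0 0 0 0 0;0 0 0 0 0 0;0 0 0 0 0 0"

```text
time: 17.15
position: [616.5, 220.6, 35.4]
ee_rot: [0.001, 0.38, 0.925, 0.001]
wrist_force: [0.0, -0.3, -2.5]
finger_gap: 0.474
grip_force: 30.0
```

Emit:
apply_moves:
  motion: "0 0 0 0 0 0;0 0 0 0 0 0;0 0 0 0 0 0;0 0 0 0 0 0;0 0 0 0 0 0;0 0 25 0 0 0;0 0 40 0 0 0;0 0 40 0 0 0;0 0 20 0 0 0"
  grip: 80

```text
time: 17.9
position: [618.1, 221.2, 165.0]
ee_rot: [0.003, 0.38, 0.925, 0.003]
wrist_force: [1.1, 0.7, 1.1]
finger_gap: 0.913
grip_force: 0.0
```

Emit:
apply_moves:
  motion: "-30 -14 0 0 0 0.1;-30 -14 -10 0 0 0.1;-30 -14 -17 0 0 0.1;-30 -14 -17 0 0 0.1;-30 -14 -17 0 0 0.1;-30.8 -11.8 -18 0 0 0.089;0 0 -25 0 0 0;0 0 -25 0 0 0;0 0 -17.2 0 0 0;0 0 0 0 0 0"
  grip: 87

```text
time: 18.73
position: [433.1, 137.3, 10.6]
ee_rot: [-0.002, 0.096, 0.995, -0.002]
wrist_force: [0.7, -0.2, -0.6]
finger_gap: 0.998
grip_force: 0.0
```

Emit:
apply_moves:
  motion: "0 0 0 0 0 0;0 0 0 0 0 0;0 0 0 0 0 0;0 0 0 0 0 0;0 0 0 0 0 0;0 0 0 0 0 0;0 0 0 0 0 0;0 0 0 0 0 0"
  grip: 40

```text
time: 19.4
position: [435.4, 138.9, 13.5]
ee_rot: [0.0, 0.095, 0.995, 0.0]
wrist_force: [-0.4, 0.9, 3.9]
finger_gap: 0.573
grip_force: 30.0
```

Run:
```python
from h import *
o=bot.get_obs();print(o['position'],o['ee_rot'],o['finger_gap']*87,o['grip_force'],o['q'])
s=bot.read_camera('scene')
for P in ([616,220,35],[435,139,50],[527,417,20]): print(proj('scene',P))
cv2.imwrite('pics/s2c.png',cv2.resize(s[160:340,240:470],None,fx=3,fy=3,interpolation=cv2.INTER_CUBIC))
```

```text
[435.38383929 138.85253615  13.46992623] [3.45266336e-04 9.53806660e-02 9.95440769e-01 2.89851883e-04] 49.83970849322758 29.99555531423539 [ 6.65993092e-01  3.88334467e-01 -6.50511334e-01  1.12351895e-04
 -5.31050721e-01 -2.42793805e+00]
[347.52511054 258.24445144]
[303.07061463 199.88791962]
[419.11384453 228.99251602]
```

View pics/s2c.png

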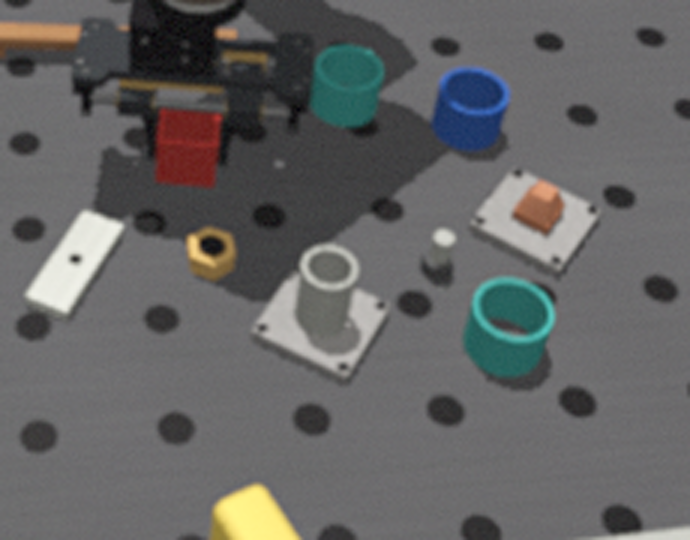

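The small tube stands on its jig (crop (328,300)), and the square tube is gripped. I'm taking it to the square jig with a +1.015 rad turn, because joint 6 would run out of range turning the other way.

Emit:
apply_moves:
  motion: "0 0 15 0 0 0;0 0 33 0 0 0;0 0 32 0 0 0"

```text
time: 19.7
position: [433.5, 137.5, 92.4]
ee_rot: [-0.002, 0.096, 0.995, -0.002]
wrist_force: [0.6, 0.8, -3.7]
finger_gap: 0.57
grip_force: 30.0
```

Emit:
apply_moves:
  motion: "10 31 0 0 0 0.113;10 31 0 0 0 0.113;10 31 0 0 0 0.113;10 31 0 0 0 0.113;10 31 0 0 0 0.113;10 31 0 0 0 0.113;10 31 0 0 0 0.113;10 31 0 0 0 0.113;10.5 30.2 0 0 0 0.111;0 0 0 0 0 0"

```text
time: 20.53
position: [527.0, 421.9, 91.1]
ee_rot: [0.001, -0.403, 0.915, 0.0]
wrist_force: [1.3, 0.1, -3.1]
finger_gap: 0.574
grip_force: 30.0
```

Emit:
apply_moves:
  motion: "0 0 0 0 0 0;0 0 0 0 0 0"

```text
time: 20.7
position: [524.5, 415.7, 91.3]
ee_rot: [-0.002, -0.4, 0.917, -0.001]
wrist_force: [-0.5, 0.9, -2.9]
finger_gap: 0.571
grip_force: 30.0
```

Run:
```python
from h import *
im,m=shot('w8')
n=bot.get_obs()['ee_rot'];print('tool y',2*np.arctan2(n[2],n[1])-np.pi/2)
for P in ([525.6,416.9,42],[525.6,416.9,130]): print(proj('wrist',P))
cs=[(np.cos(.824)*a-np.sin(.824)*b,np.sin(.824)*a+np.cos(.824)*b) for a,b in [(-40,-40),(40,-40),(40,40),(-40,40)]]
for c in cs:
    p=proj('wrist',[525.6+c[0],416.9+c[1],12]); print(p); cv2.circle(im,tuple(int(round(v)) for v in p),2,(0,255,0),1)
cs=[(a*25/40,b*25/40) for a,b in cs]
for c in cs:
    p=proj('wrist',[525.6+c[0],416.9+c[1],130]); cv2.circle(im,tuple(int(round(v)) for v in p),2,(255,255,0),1)
cv2.imwrite('pics/w8c.png',cv2.resize(im[100:360,120:430],None,fx=2.2,fy=2.2,interpolation=cv2.INTER_CUBIC))
```

```text
20.75 [524.7 415.4  91.8] [-1.500e-03 -3.998e-01  9.166e-01 -6.000e-04]
tool y 2.3933005762250117
[271.83449637 233.79764733]
[272.64264628 306.30750961]
[218.09879316 169.33759057]
[222.83689212 266.41165934]
[320.64727412 266.20008033]
[325.13108903 169.09539399]
```

View pics/w8c.png

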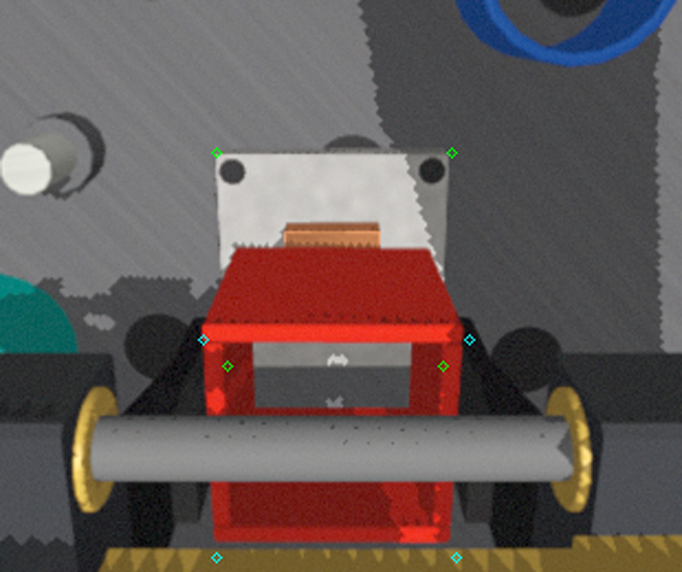

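The jig corners match the prediction to about 1 px: (217,153) and (451,153). The held tube's rim sits about 8 px (roughly 3 mm) towards the base of where I expected. I'll correct by 2 mm and lower.

Emit:
apply_moves:
  motion: "2 2 0 0 0 0;0 0 -15 0 0 0;0 0 -20 0 0 0;0 0 -17 0 0 0;0 0 -10 0 0 0;0 0 -5 0 0 0;0 0 0 0 0 0;0 0 0 0 0 0"

```text
time: 21.42
position: [528.2, 419.0, 26.9]
ee_rot: [0.001, -0.4, 0.916, 0.0]
wrist_force: [0.1, 0.9, -2.0]
finger_gap: 0.569
grip_force: 30.0
```

Emit:
apply_moves:
  motion: "0 0 0 0 0 0;0 0 0 0 0 0;0 0 0 0 0 0;0 0 0 0 0 0;0 0 0 0 0 0;0 0 25 0 0 0;0 0 35 0 0 0;0 0 35 0 0 0;0 0 20 0 0 0"
  grip: 87

```text
time: 22.17
position: [529.1, 420.0, 145.8]
ee_rot: [0.003, -0.401, 0.916, 0.001]
wrist_force: [0.5, 0.7, 1.1]
finger_gap: 0.994
grip_force: 0.0
```

Emit:
apply_moves:
  motion: "1.4 -32 0 0 0 -0.1135;1.4 -32 0 0 0 -0.1135;1.4 -32 0 0 0 -0.1135;1.4 -32 0 0 0 -0.1135;1.4 -32 0 0 0 -0.1135;1.4 -32 0 0 0 -0.1135;1.4 -32 0 0 0 -0.1135;1.4 -32 0 0 0 -0.1135;1.4 -32 0 0 0 -0.1135;1.4 -32 0 0 0 -0.1135"
  grip: 60

```text
time: 23.0
position: [541.5, 97.4, 141.5]
ee_rot: [0.0, 0.158, 0.988, 0.0]
wrist_force: [1.0, 0.4, -0.9]
finger_gap: 0.691
grip_force: 0.0
```

Emit:
apply_moves:
  motion: "1.4 -32 0 0 0 -0.1135;1.3 -32 0 0 0 -0.1135;0 0 0 0 0 0;0 0 0 0 0 0;0 0 0 0 0 0"

```text
time: 23.42
position: [544.5, 34.9, 141.3]
ee_rot: [0.0, 0.266, 0.964, 0.0]
wrist_force: [0.6, -0.2, 0.2]
finger_gap: 0.691
grip_force: 0.0
```

Run:
```python
from h import *
im,m=shot('w9',['flat_bar','clamp_jig'])
n=bot.get_obs()['ee_rot'];print('tool y',2*np.arctan2(n[2],n[1])-np.pi/2)
a=proj('wrist',[544.3,34.9,12]);print(a)
s=bot.read_camera('scene');b=proj('scene',[526,417,30]).astype(int)
x,y=b-45
A=cv2.resize(s[y:y+90,x:x+90],(400,400),interpolation=cv2.INTER_CUBIC)
B=cv2.resize(im[150:360,150:430],(533,400))
cv2.imwrite('pics/w9c.png',np.hstack([A,B])[:, :800])
```

```text
flat_bar 0.78 [542.5  36.8  12.9] [271. 197.]
flat_bar 0.23 [599.6 211.    8.8] [469. 153.]
clamp_jig 0.59 [ 482.4 -216.5   10.6] [ 25. 272.]
23.57 [544.5  35.9 141.1] [2.000e-04 2.649e-01 9.643e-01 1.000e-04]
tool y 1.034570620560531
[270.56403176 199.76885652]
```

View pics/w9c.png

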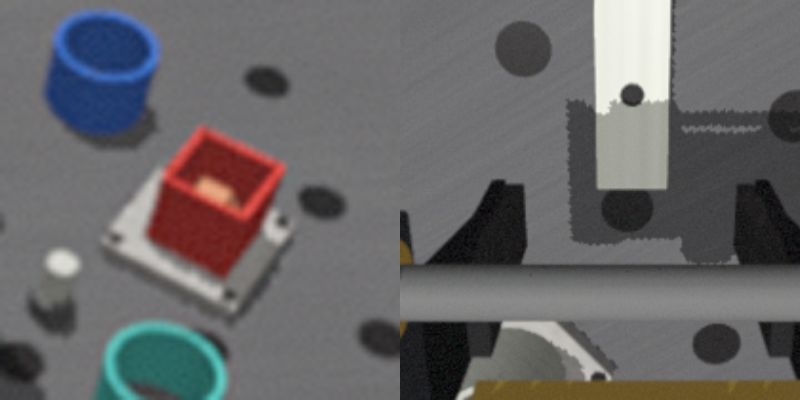

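The square tube is seated and square on its locator, with copper visible inside (left). The bar's hole is at (272,200), as predicted. Picking the bar now.

Emit:
apply_moves:
  motion: "0 0 -30 0 0 0;0 0 -35 0 0 0;0 0 -35 0 0 0;0 0 -20 0 0 0;0 0 -12 0 0 0;0 0 -6 0 0 0;0 0 0 0 0 0;0 0 0 0 0 0"

```text
time: 24.28
position: [544.9, 35.5, 3.5]
ee_rot: [0.0, 0.265, 0.964, 0.0]
wrist_force: [0.2, -0.1, -0.9]
finger_gap: 0.687
grip_force: 0.0
```

Emit:
apply_moves:
  motion: "0 0 0 0 0 0;0 0 0 0 0 0;0 0 0 0 0 0;0 0 0 0 0 0;0 0 0 0 0 0;0 0 0 0 0 0"
  grip: 26

```text
time: 24.78
position: [544.9, 35.1, 3.6]
ee_rot: [0.001, 0.266, 0.964, 0.0]
wrist_force: [-0.2, 0.6, 2.2]
finger_gap: 0.407
grip_force: 30.0
```

Emit:
apply_moves:
  motion: "0 0 0 0 0 0;0 0 10 0 0 0;0 0 30 0 0 0;0 0 35 0 0 0;0 0 35 0 0 0;0 0 30 0 0 0"

```text
time: 25.28
position: [543.4, 34.4, 144.8]
ee_rot: [-0.001, 0.266, 0.964, -0.0]
wrist_force: [0.5, 0.4, -3.2]
finger_gap: 0.406
grip_force: 30.0
```

Emit:
apply_moves:
  motion: "0 0 30 0 0 0;0 0 30 0 0 0;0 0 30 0 0 0"

```text
time: 25.53
position: [542.6, 34.4, 233.9]
ee_rot: [-0.001, 0.266, 0.964, -0.0]
wrist_force: [-0.2, -0.3, -4.4]
finger_gap: 0.405
grip_force: 30.0
```

Emit:
apply_moves:
  motion: "1.9 -37.4 0 0 0 -0.0525;1.9 -37.4 0 0 0 -0.0525;1.9 -37.4 0 0 0 -0.0525;1.9 -37.4 0 0 0 -0.0525;1.9 -37.4 0 0 0 -0.0525;1.9 -37.4 0 0 0 -0.0525;1.9 -37.4 0 0 0 -0.0525;1.9 -37.4 0 0 0 -0.0525;1.9 -37.4 0 0 0 -0.0525;1.7 -37 0 0 0 -0.0555"

```text
time: 26.37
position: [561.6, -340.1, 231.8]
ee_rot: [-0.002, 0.51, 0.86, 0.0]
wrist_force: [0.5, -0.2, -3.5]
finger_gap: 0.411
grip_force: 30.0
```

Emit:
apply_moves:
  motion: "0 0 -20 0 0 0;0 0 -20 0 0 0;0 0 0 0 0 0;0 0 0 0 0 0;0 0 0 0 0 0"

```text
time: 26.78
position: [563.2, -338.7, 193.8]
ee_rot: [0.0, 0.508, 0.861, -0.0]
wrist_force: [0.4, -0.7, -3.8]
finger_gap: 0.409
grip_force: 30.0
```

Run:
```python
from h import *
im,m=shot('w10')
n=bot.get_obs()['ee_rot'];print('tool y',2*np.arctan2(n[2],n[1])-np.pi/2)
v=(563.1,-338.7,-1.065);c,s_=np.cos(v[2]),np.sin(v[2])
W=lambda x,y,z:[v[0]+c*x-s_*y,v[1]+s_*x+c*y,z]
im2=im.copy()
for p in [(36,27.5,40),(36,-27.5,40),(-36,27.5,40),(-36,-27.5,40),(-36,0,20),(56,0,30),(-56,0,30)]:
    q=proj('wrist',W(*p));print(p,np.round(q,1));cv2.circle(im2,tuple(int(round(t)) for t in q),2,(0,255,0),1)
s=bot.read_camera('scene');b=proj('scene',W(-90,0,80)).astype(int);x,y=np.maximum(b-70,0)
print('scene offs',x,y,[np.round(proj('scene',W(-75,0,z)),1) for z in (100,150)])
A=cv2.resize(s[y:y+140,x:x+100],(300,420),interpolation=cv2.INTER_CUBIC)
B=cv2.resize(im2[20:300,120:450],(495,420))
cv2.imwrite('pics/w10c.png',np.hstack([A,B]))
```

```text
26.83 [ 563.8 -338.7  194.6] [ 1.000e-03  5.078e-01  8.615e-01 -1.000e-04]
tool y 0.5056151343070905
(36, 27.5, 40) [297.3 225.6]
(36, -27.5, 40) [243.8 225.7]
(-36, 27.5, 40) [298.9 155.4]
(-36, -27.5, 40) [242.  155.5]
(-36, 0, 20) [270.5 152.8]
(56, 0, 30) [270.5 240. ]
(-56, 0, 30) [270.4 133.6]
scene offs 65 154 [array([127.7, 221.5]), array([122.7, 205.9])]
```

View pics/w10c.png

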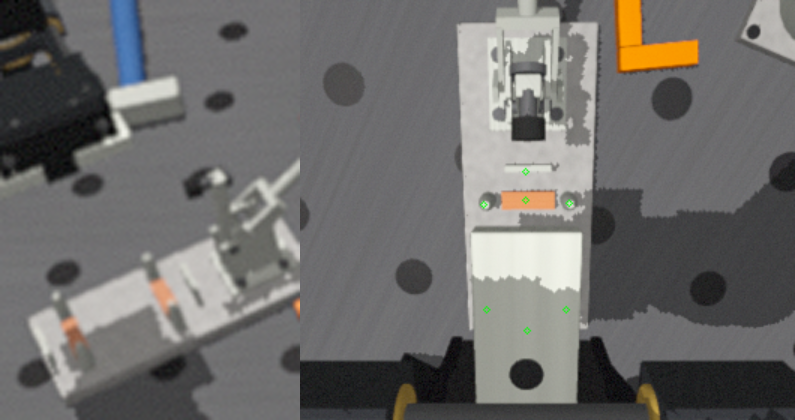

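The pins line up with the prediction, at (487,203) and (570,203). The bar is centred above the nest, and the arm is upright and clear. Lowering now.

Emit:
apply_moves:
  motion: "0 0 -25 0 0 0;0 0 -35 0 0 0;0 0 -35 0 0 0;0 0 -30 0 0 0;0 0 -20 0 0 0;0 0 -10 0 0 0;0 0 -7 0 0 0;0 0 -5 0 0 0;0 0 -2 0 0 0;0 0 0 0 0 0"

```text
time: 27.72
position: [563.9, -339.0, 25.2]
ee_rot: [0.001, 0.508, 0.861, 0.0]
wrist_force: [-0.3, -0.1, -3.7]
finger_gap: 0.405
grip_force: 30.0
```

Emit:
apply_moves:
  motion: "0 0 0 0 0 0;0 0 0 0 0 0;0 0 0 0 0 0"

```text
time: 27.97
position: [563.6, -339.0, 25.1]
ee_rot: [0.001, 0.508, 0.861, 0.0]
wrist_force: [0.1, 0.6, -3.7]
finger_gap: 0.411
grip_force: 30.0
```

Emit:
apply_moves:
  motion: "0 0 -1 0 0 0;0 0 0 0 0 0;0 0 0 0 0 0"

```text
time: 28.22
position: [563.5, -339.0, 23.7]
ee_rot: [0.001, 0.508, 0.861, 0.0]
wrist_force: [-0.6, 0.5, -0.8]
finger_gap: 0.411
grip_force: 30.0
```

Emit:
apply_moves:
  motion: "0 0 0 0 0 0;0 0 0 0 0 0;0 0 0 0 0 0;0 0 0 0 0 0;0 0 20 0 0 0;0 0 35 0 0 0;0 0 35 0 0 0;0 0 35 0 0 0;0 0 40 0 0 0;0 0 40 0 0 0"
  grip: 48

```text
time: 29.05
position: [562.6, -338.6, 229.9]
ee_rot: [-0.0, 0.508, 0.861, -0.0]
wrist_force: [1.2, -0.5, -0.3]
finger_gap: 0.549
grip_force: 0.0
```

Run:
```python
from h import *
im,m=shot('w11',['flat_bar','handle_grip'])
v=(563.1,-338.7,-1.065);c,s_=np.cos(v[2]),np.sin(v[2])
W=lambda x,y,z:[v[0]+c*x-s_*y,v[1]+s_*x+c*y,z]
for p in [(-50,-18,32),(-50,18,32),(0,0,32),(50,18,32),(36,27.5,40)]: print(p,np.round(proj('wrist',W(*p)),1))
# red bar angle
hsv=cv2.cvtColor(im,cv2.COLOR_BGR2HSV);k=((hsv[...,0]<6)|(hsv[...,0]>174))&(hsv[...,1]>170)&(hsv[...,2]>90)
n,l,st,ce=cv2.connectedComponentsWithStats(k.astype(np.uint8));print(st[1:][st[1:,4]>50],ce[1:][st[1:,4]>50])
for a in (1.0,1.05,1.1): print(a,[np.round(proj('wrist',W(-112-90*np.sin(a),o,60+90*np.cos(a))),1) for o in (-39,0,39)])
cv2.imwrite('pics/w11c.png',cv2.resize(im[0:280,120:450],None,fx=2,fy=2))
```

```text
flat_bar 0.83 [ 561.6 -331.7   33. ] [270. 170.]
handle_grip 0.55 [ 495. -216.   76.] [268.  34.]
29.2 [ 565.  -339.7  233.3] [5.000e-03 5.081e-01 8.613e-01 8.000e-04]
(-50, -18, 32) [252.2 134.3]
(-50, 18, 32) [285.4 134.2]
(0, 0, 32) [268.9 179.4]
(50, 18, 32) [284.4 221. ]
(36, 27.5, 40) [293.2 211.8]
[] []
1.0 [array([216.1, -44.7]), array([268.3, -44.9]), array([320.5, -44.7])]
1.05 [array([216.8, -46.1]), array([268.3, -46.2]), array([319.8, -46. ])]
1.1 [array([217.4, -47. ]), array([268.3, -47.2]), array([319.1, -47. ])]
```

View pics/w11c.png

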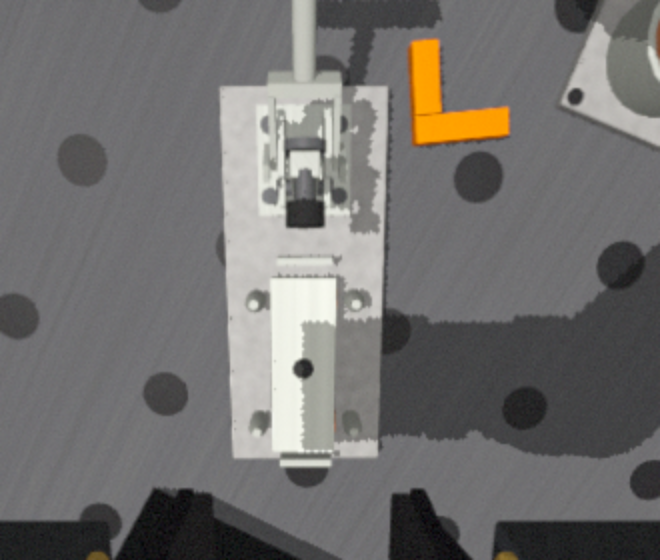

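The bar lies in the nest between the pins and stops (hole at crop (303,368), flat). The clamp arm is upright and open. I'm going back to the open T-handle.

Emit:
apply_moves:
  motion: "-7.9 11.2 0 0 0 0.112;-7.9 11.2 0 0 0 0.112;-7.9 11.2 0 0 0 0.112;-7.9 11.2 0 0 0 0.112;-7.9 11.2 0 0 0 0.112;-7.9 11.2 0 0 0 0.112;-7.9 11.2 0 0 0 0.112;-7.9 11.2 0 0 0 0.112;-7.9 11.2 0 0 0 0.112;-7.9 11.2 0 0 0 0.112"
  grip: 50

```text
time: 30.03
position: [483.0, -226.1, 226.7]
ee_rot: [-0.001, -0.03, 1.0, 0.0]
wrist_force: [1.5, -0.2, 1.1]
finger_gap: 0.575
grip_force: 0.0
```

Emit:
apply_moves:
  motion: "-7.9 11.2 0 0 0 0.112;-7.9 11.2 0 0 0 0.112;-7.9 11.2 0 0 0 0.112;-7.9 12 0 0 0 0.115;0 0 -30 0 0 0;0 0 -35 0 0 0;0 0 0 0 0 0;0 0 0 0 0 0;0 0 0 0 0 0"

```text
time: 30.78
position: [453.3, -181.6, 164.0]
ee_rot: [0.0, -0.25, 0.968, -0.001]
wrist_force: [-0.6, -0.2, 0.3]
finger_gap: 0.576
grip_force: 0.0
```

Run:
```python
from h import *
im,m=shot('w12',['handle_grip'])
n=bot.get_obs()['ee_rot'];print('tool y',2*np.arctan2(n[2],n[1])-np.pi/2)
v=(563.1,-338.7,-1.065);c,s_=np.cos(v[2]),np.sin(v[2])
W=lambda x,y,z:[v[0]+c*x-s_*y,v[1]+s_*x+c*y,z]
hsv=cv2.cvtColor(im,cv2.COLOR_BGR2HSV);k=((hsv[...,0]<6)|(hsv[...,0]>174))&(hsv[...,1]>150)&(hsv[...,2]>70)
n,l,st,ce=cv2.connectedComponentsWithStats(k.astype(np.uint8));print(st[1:][st[1:,4]>50],ce[1:][st[1:,4]>50])
for a in (.95,1.0,1.05): print(a,[np.round(proj('wrist',W(-112-90*np.sin(a),o,60+90*np.cos(a))),1) for o in (-39,-22)])
```

```text
handle_grip 0.76 [ 483.1 -188.6  102.8] [245. 253.]
30.88 [ 453.8 -181.5  164.8] [ 1.500e-03 -2.498e-01  9.683e-01 -7.000e-04]
tool y 2.0757527168717838
[[ 260  202   20   87 1629]] [[269.91958257 245.55985267]]
0.95 [array([264.2, 202.5]), array([264.4, 226. ])]
1.0 [array([268. , 201.1]), array([268. , 224.2])]
1.05 [array([271.3, 199.6]), array([271.3, 222.4])]
```

Emit:
apply_moves:
  motion: "0 0 -25 0 0 0;0 0 -30 0 0 0;0 0 -18 0 0 0;0 0 -5.8 0 0 0;0 0 0 0 0 0;0 0 0 0 0 0"

```text
time: 31.38
position: [453.8, -181.5, 85.6]
ee_rot: [0.001, -0.25, 0.968, -0.001]
wrist_force: [0.6, 0.2, 1.0]
finger_gap: 0.574
grip_force: 0.0
```

Emit:
apply_moves:
  motion: "0 0 0 0 0 0;0 0 0 0 0 0;0 0 0 0 0 0;0 0 0 0 0 0;0 0 0 0 0 0;0 0 0 0 0 0;0 0 0 0 0 0;0 0 0 0 0 0"
  grip: 8

```text
time: 32.05
position: [453.3, -182.3, 84.4]
ee_rot: [0.001, -0.25, 0.968, -0.001]
wrist_force: [1.7, -6.4, -2.2]
finger_gap: 0.148
grip_force: 30.0
```

Emit:
apply_moves:
  motion: "2.8 -5 8.4 0 0 0;2.4 -4.3 6.4 0 0 0;2.7 -4.8 5.9 0 0 0;2.9 -5.2 5.4 0 0 0;3.1 -5.7 4.9 0 0 0"

```text
time: 32.47
position: [465.6, -205.3, 113.5]
ee_rot: [-0.001, -0.249, 0.968, 0.002]
wrist_force: [3.4, 3.2, -11.3]
finger_gap: 0.15
grip_force: 30.0
```

Emit:
apply_moves:
  motion: "3.3 -6 4.3 0 0 0;3.5 -6.3 3.6 0 0 0;3.7 -6.6 3 0 0 0;3.8 -6.8 2.3 0 0 0;3.8 -6.9 1.6 0 0 0;3.9 -7 0.8 0 0 0;0 0 0 0 0 0"

```text
time: 33.05
position: [488.6, -246.0, 133.1]
ee_rot: [-0.0, -0.25, 0.968, 0.0]
wrist_force: [-2.3, 3.7, 6.8]
finger_gap: 0.15
grip_force: 30.0
```

Emit:
apply_moves:
  motion: "1.3 -2.4 0.1 0 0 0;1.3 -2.3 0.1 0 0 0;1.3 -2.4 0 0 0 0;0 0 0 0 0 0;0 0 0 0 0 0"

```text
time: 33.47
position: [490.8, -250.4, 133.2]
ee_rot: [-0.001, -0.25, 0.968, 0.002]
wrist_force: [-4.6, 14.5, 10.7]
finger_gap: 0.154
grip_force: 30.0
```

Emit:
apply_moves:
  motion: "0.5 -0.9 0 0 0 0;0.5 -0.9 0 0 0 0;0 0 0 0 0 0;0 0 0 0 0 0"

```text
time: 33.8
position: [490.7, -250.5, 133.2]
ee_rot: [-0.002, -0.25, 0.968, 0.004]
wrist_force: [-7.0, 20.4, 14.9]
finger_gap: 0.149
grip_force: 30.0
```

Run:
```python
from h import *
v=(563.1,-338.7,-1.065);c,s_=np.cos(v[2]),np.sin(v[2])
o=bot.get_obs();p=np.array(o['position'])-[v[0],v[1],0];print('jig x',c*p[0]+s_*p[1],'y',-s_*p[0]+c*p[1],p[2]);f=o['wrist_force'];print('F',c*f[0]+s_*f[1],f[2])
```

```text
jig x -112.23665387031627 y -20.594567112577785 133.1873208707135
F -21.285248310700464 14.93085761425817
```

Emit:
apply_moves:
  motion: "0.7 -1.3 -1 0 0 0;0 0 0 0 0 0;0 0 0 0 0 0"

```text
time: 34.05
position: [490.8, -250.7, 133.1]
ee_rot: [-0.002, -0.25, 0.968, 0.005]
wrist_force: [-10.7, 26.1, 20.9]
finger_gap: 0.15
grip_force: 30.0
```

Emit:
apply_moves:
  motion: "0 0 0 0 0 0;0 0 0 0 0 0;0 0 0 0 0 0;0 0 0 0 0 0;0 0 25 0 0 0;0 0 35 0 0 0;0 0 35 0 0 0;0 0 35 0 0 0;0 0 35 0 0 0;0 0 35 0 0 0"
  grip: 50

```text
time: 34.88
position: [493.5, -256.7, 332.6]
ee_rot: [0.0, -0.249, 0.968, -0.001]
wrist_force: [-0.0, -0.1, 0.3]
finger_gap: 0.574
grip_force: 0.0
```

Emit:
apply_moves:
  motion: "13 -41 0 0 0 0;13 -35 0 0 0 0;0 0 0 0 0 0;0 0 0 0 0 0"

```text
time: 35.22
position: [519.5, -332.6, 328.9]
ee_rot: [-0.001, -0.248, 0.969, 0.0]
wrist_force: [-0.2, 0.0, 0.3]
finger_gap: 0.572
grip_force: 0.0
```

Run:
```python
from h import *
im,m=shot('w13')
v=(563.1,-338.7,-1.065);c,s_=np.cos(v[2]),np.sin(v[2])
W=lambda x,y,z:[v[0]+c*x-s_*y,v[1]+s_*x+c*y,z]
hsv=cv2.cvtColor(im,cv2.COLOR_BGR2HSV);k=((hsv[...,0]<6)|(hsv[...,0]>174))&(hsv[...,1]>150)&(hsv[...,2]>70)
n,l,st,ce=cv2.connectedComponentsWithStats(k.astype(np.uint8));print(st[1:][st[1:,4]>50],ce[1:][st[1:,4]>50])
for a in (0,.05,.1): print(a,[np.round(proj('wrist',W(-112-90*np.sin(a),o,60+90*np.cos(a))),1) for o in (-39,0,39)])
x,y=proj('wrist',W(-50,0,40)).astype(int);x=max(x-100,0);y=max(y-75,0)
A=cv2.resize(im[y:y+150,x:x+200],(560,420),interpolation=cv2.INTER_CUBIC)
cv2.imwrite('pics/w13c.png',A)
```

```text
35.27 [ 519.2 -331.7  329.4] [-8.000e-04 -2.489e-01  9.685e-01  3.000e-04]
[[341 186  17  67 804]] [[349.09950249 218.32338308]]
0 [array([350.3, 184.3]), array([347.9, 218.9]), array([345.7, 251.3])]
0.05 [array([354.5, 184.2]), array([352. , 218.8]), array([349.6, 251.3])]
0.1 [array([358.6, 184.1]), array([355.9, 218.7]), array([353.5, 251.1])]
```

View pics/w13c.png

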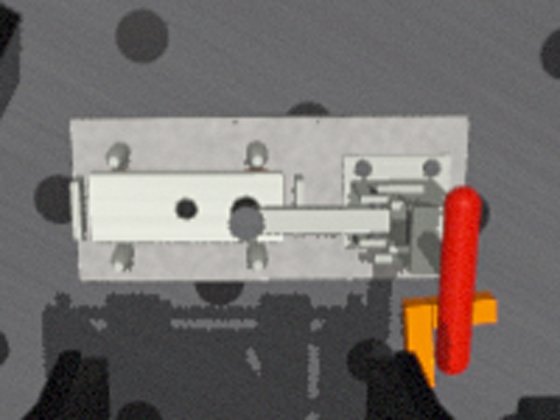

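The clamp is shut, with the pad on the bar and the red T-bar at (457,280). That matches an upright handle, and it didn't move under 28 N against the stop. All three tubes showed as seated earlier, so I'm handing in.

```bash
python3 -c "
from rig import bot
print(bot.close_job())"
```

```text
the job is handed in; nothing more can be done
None
```

The job is handed in at about 35 s on the robot's clock: all three tubes are seated on their matching locators, and the bar is in the nest, clamped with the T-handle upright against its stop; no verdict came back.

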